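# Slide the slotted practice board out to its clamp line

## Robot

A 7-joint arm with a two-finger parallel gripper is mounted at the origin on the work surface. World frame = base frame: x ahead of the robot, y to its left, z up, the work surface at z = 0. Lengths are in mm, angles in rad, forces in N, time in s.
With the tool pointing down it reaches from about 400 to 900 mm from the base axis. Payload 5.5 kg.
Tool frame: the origin (TCP) lies on the centre line of the jaws, within the pads' length; the fingertips stand 11 mm ahead of it and the grasp point (between the pads) lies 8 mm behind it; z points along the fingers, y is the direction in which the jaws open and shut (so a half turn about z gives the same grasp; the last joint's range is limited). The gripper opens to 85 mm and grips with 20 to 120 N. Pads are 22 mm wide; open, the fingers measure 114 mm over their backs; the gripper's body (76 mm by 85 mm) begins 54 mm behind the grasp point. The pads swing forward as they close: fully open they stand 13 mm farther back than shut.
Start: joints at [-1.058, 0.501, -0.427, 1.55, 0.221, 1.138, -0.21], TCP at [160.647, 629.835, 211.11] pointing down, gripper open.
Joint ranges: [-2.88, 2.88], [-0.31, 2.03], [-1.54, 1.56], [0.2, 2.42], [-1.41, 4.55], [0.19, 2.02], [-2.57, 2.57]. Speed limits (rad/s): [2.57, 2.57, 3.14, 3.14, 3.14, 3.14, 3.14].

## Interface

Orientations are given as [roll, pitch, yaw] about the fixed x, y, z axes, in that order (R = Rz(yaw) Ry(pitch) Rx(roll)).
In Python, from station import sense, camera, calibration, sign_off, search_frame, spot_point gives the robot as it stands.
- The arm moves only by the shell command python3 -m inch 'ROWS' [FORCE]. ROWS is JSON, a list of rows, each a list of 7 numbers: the shift along the tool's x, y, z in m, then the turn, a rotation vector about the tool's x, y, z in units of 8 degrees (1.0 is 8 degrees), then the closure, from -1 (fully open) to 1 (shut), so that 0 is half open. In form: [[dx, dy, dz, wx, wy, wz, hand], ...]. A call has 1 to 5 rows; each row is the pose to reach, as a shift and turn from the pose measured when the call began, along the tool's axes at that moment; what a row does not reach only later rows make up. A row lasts 1/8 s, in which the tool goes at most 62.5 mm and 10.7 degrees, less where a joint would pass 70% of its speed; a pose out of reach is approached as far as the arm can. A call with a gripper value outside its range is refused whole. The fingers move at their own pace and stop on an object; FORCE is the grip in N (left out, the last holds). Time passes only in rows, so rows that repeat a pose let the fingers close. It gives the time, the measured TCP pose, the force and the opening at its end, in the units of the state.
- sense(): the state, without advancing time (a new reading comes with each control period).
- camera(name): name is "scene" or "top"; returns (picture, depth): 420x560x3 uint8, red, green, blue; 420x560 float32, mm along the optical axis (not along the pixel's ray), 0 where there is no reading.
- calibration(name): a dict with "fx", "fy", "cx", "cy" (pixels), "k1" (the pictures are not rectified: a ray, as slopes to the right and down, at radius r is drawn at 1 + k1 r^2 times it, then the intrinsics apply), "rvec" (rotation vector, rad) and "tvec" (3), from world to camera coordinates, as OpenCV has them. Camera axes: x right, y down, z forward; pixel columns grow to the right and rows downward; lengths in mm; the calibration is good to about 2 mm. A picture is of the moment at which its call begins. calibration takes no time and is no camera call.
- sign_off(): hands the job in, once; it reports no verdict.
Trained networks look in the newest picture that a camera, given by its name, has taken for a name from the list of things; names that differ only in an ending like _2 or _b are one class to them, and where a whole thing is asked for, a point or a joint stands for the part that bears it (a point fixed in the world has none). Each returns a list of dicts, best first, with "score" (0 to 1); they miss things now and then, are a little off and sometimes report something else, mostly with a low value. They report only what shows in the picture. A call takes as long as a camera call.
- search_frame(camera, target): "extent" ([left, top, right, bottom] in pixels, round what is visible of it).
- spot_point(camera, target): "at" ([row, column] in pixels: a listed point, or the origin of a listed thing).
The state is a dict: "clock": time; "qpos": joint angles; "dq": joint speeds; "joint_torque": joint torques, N m; "tool_pos": TCP position; "eef_rot": TCP orientation; "wrist_force": force on the tool from outside, world axes, zero at the start; "moment": the same for the moment, N m; "width": finger opening in mm.
Only numpy, scipy, OpenCV 4.12 (cv2) and the standard library are available. Lean on these libraries where they do the work, as an engineer would, in place of code of your own. Each camera call takes 0.05 s, during which the arm holds its last target.

## Task

The slotted suturing board has to overhang the far edge of the low stand so that a clamp can later go through its slot. Without lifting it, push the board that has the slot across the stand with the fingers, away from the robot, until the dark line across it lies right over the stand's far edge, square to that edge. Leave the plain board without a slot, and everything else, where it is.

Things in the scene. Friction and masses are not known exactly. Their poses are not given: they have to be found in the camera images.
- slotted_board: the board to push: loose white plastic board, 110 (x) x 100 (y) x 8 mm, 0.11 to 0.22 kg, flat on the left or right half of the stand. Near its front (+x) edge a slot, 56 mm long in y, 16 mm wide, goes through it. Origin: centre of its underside; x points to the front edge, which faces the stand's far edge within 0.2 rad. Slides under 1 to 3 N and stays where left
- line (a point): the middle of the thin dark line that runs across the slotted board along its y, behind the slot, 35 mm from the front edge; the point lies at the underside of the board, 20 mm ahead of the board's origin along its x; axes as the board
- plain_board: a second white board of the same outline, thickness and line but without a slot, loose, on the other half of the stand; origin and axes as the slotted board; leave alone
- stand: low fixed stand (riser) on the table with a flat light wooden top, 240 mm (its x) x 420 mm (its y), top 70 mm above the table, open underneath. It is turned up to 0.3 rad. Origin: centre of its footprint on the table; x points away from the robot to its far edge, which lies 120 mm ahead of the origin and runs along y
- stand_edge (a point): the middle of the upper far edge of the stand, 70 mm above the table; axes as the stand (x points outward over the edge, y along the edge)
- dose_cup: small clear plastic dose cup, 40 mm wide, 42 mm tall, standing on the stand between the two boards, nearer the far edge; origin: centre of its underside; leave alone
- vial: small amber glass vial with a metal cap, 22 mm wide, 45 mm tall, standing on the stand near its near edge, between the boards; origin: centre of its underside; leave alone
- water_bottle: clear bottle with a cap, 64 mm wide, 200 mm tall, on the table to the left; origin: centre of its underside; leave alone
- beaker: clear plastic beaker, 70 mm wide, 85 mm tall, on the table left of the stand; origin: centre of its underside; leave alone
- phone: black phone, 150 x 75 x 9 mm, lying on the table to the right; origin: centre of its underside; leave alone
- needle_holder: steel needle holder (scissor-like instrument with two finger rings), about 150 x 65 mm, 6 mm high, lying on the table right of the stand; origin: near its middle, on the table; leave alone

How it is judged:
By the outcome, as a careful person would: the job done as asked, in the order asked, and still so for the second after the job is handed in, with the robot touching nothing.
It also fails if it takes over 35 s, if anything falls off the work surface, if the arm or the gripper's body presses on something with over 40 N, if the wrist force passes 120 N, or if a joint passes its speed limit or range.

## Working session

There is one attempt and no reset: what is moved stays moved. The work goes in short steps, Python scripts to look and compute and a shell command to move; the robot and the scene stay as the last step left them, time stands still between calls to the robot, and variables do not carry over. Pictures are saved under pics/ and viewed, and the job is handed in when it is done.

```bash
ls; mkdir -p pics; python3 - <<'E'
from station import *
import cv2
for n in ("top","scene"):
    p,d=camera(n); cv2.imwrite(f"pics/{n}0.png",p[:,:,::-1])
    c=calibration(n); print(n,c)
    for t in ("slotted_board","plain_board"):
        print(t,search_frame(n,t)[:2],spot_point(n,t)[:2])
    print(spot_point(n,"line")[:2],spot_point(n,"stand_edge")[:2])
print(sense())
E
```

```text
pics
top {'fx': 491.6215198034642, 'fy': 491.6215198034642, 'cx': 281.2888974469433, 'cy': 205.10556504377269, 'k1': -0.09971052220437457, 'rvec': array([ 2.13882973, -2.17929607,  0.14006142]), 'tvec': array([  70.93579813,  588.14935917, 1390.81695803])}
slotted_board [{'extent': [245.0, 183.9, 281.9, 224.5], 'score': 0.8}] []
plain_board [{'extent': [314.6, 189.1, 357.8, 233.7], 'score': 0.86}] [{'at': [212.6, 337.2], 'score': 0.97}]
[{'at': [197.1, 263.1], 'score': 0.84}, {'at': [187.7, 298.0], 'score': 0.31}] [{'at': [174.2, 300.3], 'score': 0.94}]
scene {'fx': 387.5082692420107, 'fy': 387.5082692420107, 'cx': 281.5223992317626, 'cy': 206.26559260028344, 'k1': -0.07751650910639549, 'rvec': array([ 2.23010591,  1.25771408, -0.4011588 ]), 'tvec': array([-336.57555073, -324.84206356, 1389.27404141])}
slotted_board [{'extent': [283.9, 185.4, 334.7, 225.4], 'score': 0.79}] [{'at': [201.7, 310.9], 'score': 0.87}]
plain_board [{'extent': [209.6, 207.1, 252.4, 255.1], 'score': 0.74}] [{'at': [228.4, 234.6], 'score': 0.97}]
[{'at': [210.5, 310.9], 'score': 0.7}] [{'at': [248.8, 288.5], 'score': 0.94}]
{'clock': 0.7, 'qpos': array([-1.05778234,  0.50082976, -0.42697935,  1.55036754,  0.22082207,
        1.13832265, -0.21030155]), 'dq': array([ 0.00090342, -0.00177216, -0.00225942, -0.00118311,  0.0011589 ,
       -0.00049157, -0.00134838]), 'joint_torque': array([ 5.46299871e-04, -5.69202268e+01, -5.80861285e+00, -2.81281972e+01,
        1.27598052e-02,  1.89024991e-03,  4.12155686e-06]), 'tool_pos': array([160.6884148 , 629.8466154 , 211.16546049]), 'eef_rot': array([3.14149759e+00, 1.26946342e-05, 2.89179084e+00]), 'wrist_force': array([-0.49499217,  0.06320796,  0.45326403]), 'moment': array([ 0.00615926,  0.00633868, -0.06068878]), 'width': 85.72488508491338}
```

```bash
python3 - <<'E'
import cv2
p=cv2.imread("pics/top0.png"); cv2.imwrite("pics/top0z.png",cv2.resize(p[140:280,200:400],None,fx=4,fy=4,interpolation=cv2.INTER_CUBIC))
p=cv2.imread("pics/scene0.png"); cv2.imwrite("pics/scene0z.png",cv2.resize(p[150:290,180:380],None,fx=4,fy=4,interpolation=cv2.INTER_CUBIC))
E
```

```text
(no output)
```

View pics/top0.png

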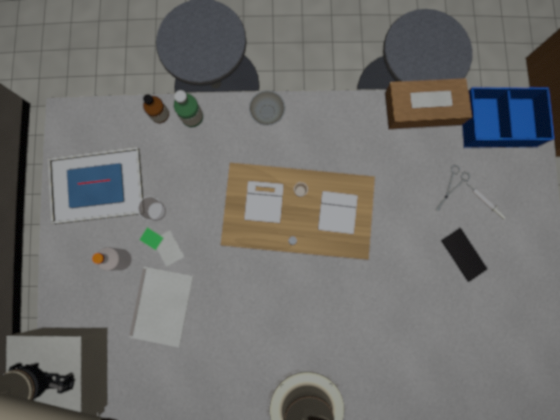

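View pics/top0z.png

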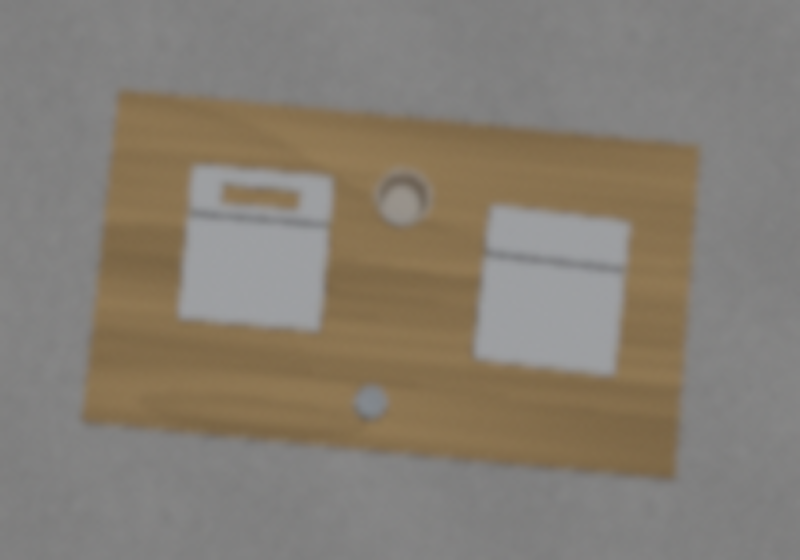

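View pics/scene0z.png

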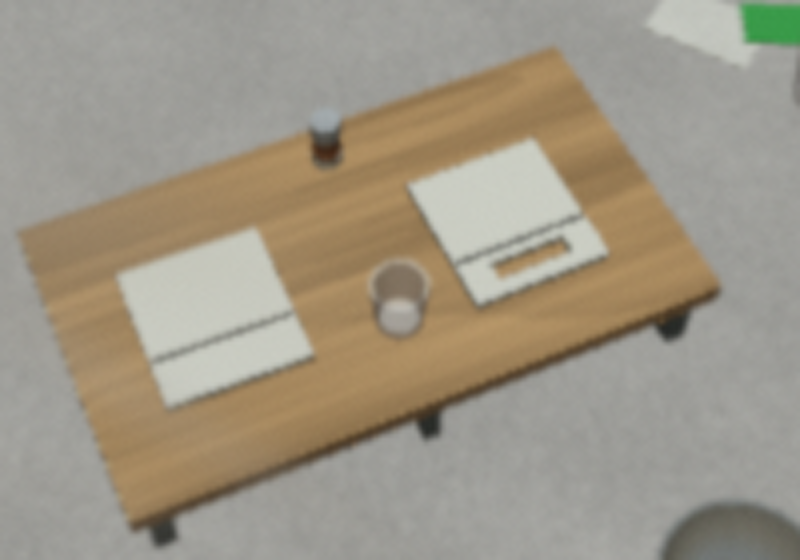

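```bash
cat > h.py <<'E'
from station import *
import cv2, numpy as np
def cal(n):
    c=calibration(n); K=np.array([[c['fx'],0,c['cx']],[0,c['fy'],c['cy']],[0,0,1.]])
    return K,np.array([c['k1'],0,0,0.]),c['rvec'],c['tvec']
def back(n,uv,z):
    K,D,r,t=cal(n); R=cv2.Rodrigues(r)[0]
    q=cv2.undistortPoints(np.array(uv,float).reshape(-1,1,2),K,D).reshape(-1,2)
    d=np.c_[q,np.ones(len(q))]@R; o=-R.T@t
    return o+d*((z-o[2])/d[:,2])[:,None]
def warp(n,p,z,x0,x1,y0,y1,s=0.5):
    # rows: x descending (far at top), cols: y descending (left at left)
    xs=np.arange(x1,x0,-s); ys=np.arange(y1,y0,-s)
    X,Y=np.meshgrid(xs,ys,indexing='ij')
    P=np.stack([X,Y,np.full_like(X,z)],-1).reshape(-1,3)
    K,D,r,t=cal(n); uv=cv2.projectPoints(P,r,t,K,D)[0].reshape(*X.shape,2).astype(np.float32)
    return cv2.remap(p,uv[...,0],uv[...,1],cv2.INTER_CUBIC)
E
python3 - <<'E'
from h import *
for n in("top","scene"):
    p=cv2.imread(f"pics/{n}0.png")
    K,D,r,t=cal(n); print(n,"cam pos",-cv2.Rodrigues(r)[0].T@t)
# rough corners
z=lambda a,o:[(x/4+o[0]-.375,y/4+o[1]-.375) for x,y in a]
print(back("top",z([(190,165),(333,175),(320,330),(178,320)],(200,140)),78).round(1))
print(back("scene",z([(607,255),(480,305),(408,184),(534,138)],(180,150)),78).round(1))
print("stand",back("top",z([(119,92),(698,146),(674,477),(84,422)],(200,140)),70).round(1))
print("stand",back("scene",z([(720,288),(133,520),(18,233),(557,47)],(180,150)),70).round(1))
print("line",back("top",z([(190,213),(327,224)],(200,140)),78).round(1),back("scene",z([(583,216),(457,262)],(180,150)),78).round(1))
print("vial/cup",back("top",z([(371,402)],(200,140)),115),back("top",z([(403,198)],(200,140)),112))
E
```

```text
top cam pos [ 411.73640872   68.32812604 1452.97204509]
scene cam pos [1095.07004398 -279.14527189  933.69553159]
[[655.3 155.8  78. ]
 [646.2  54.5  78. ]
 [536.1  65.7  78. ]
 [545.  165.3  78. ]]
[[654.9 153.   78. ]
 [644.4  57.5  78. ]
 [533.9  69.1  78. ]
 [544.8 167.8  78. ]]
stand [[ 710.8  206.8   70. ]
 [ 664.1 -207.9   70. ]
 [ 428.4 -181.    70. ]
 [ 475.   232.8   70. ]]
stand [[ 712.3  206.6   70. ]
 [ 662.9 -204.9   70. ]
 [ 426.6 -180.2   70. ]
 [ 474.9  236.7   70. ]]
line [[620.8 156.1  78. ]
 [611.2  59.4  78. ]] [[619.6 157.9  78. ]
 [607.5  63.   78. ]]
vial/cup [[482.99404538  32.03498832 115.        ]] [[623.41496759   6.80966729 112.        ]]
```

```bash
cat >> h.py <<'E'
def fitline(n,g,z,a,b,mode,half=8,N=60,s=0.25):
    """refine line a->b (xy, world) at height z; mode 'edge'=max |gradient|, 'dark'=dark centroid"""
    a=np.array(a,float);b=np.array(b,float);K,D,r,t=cal(n)
    for it in range(3):
        d=(b-a)/np.linalg.norm(b-a); nn=np.array([-d[1],d[0]])
        o=np.arange(-half,half+s/2,s); f=np.linspace(0,1,N)
        P=(a+(b-a)*f[:,None])[:,None,:]+nn*o[None,:,None]
        P3=np.concatenate([P,np.full(P.shape[:2]+(1,),z)],-1).reshape(-1,3)
        uv=cv2.projectPoints(P3,r,t,K,D)[0].reshape(N,len(o),2).astype(np.float32)
        v=cv2.remap(g,uv[...,0],uv[...,1],cv2.INTER_CUBIC)
        v=cv2.blur(v,(1,5)) if N>20 else v
        if mode=='edge':
            gr=np.gradient(v,axis=1); k=np.abs(gr)
            sg=np.sign(gr.mean(0)[np.abs(gr.mean(0)).argmax()]); k=np.clip(gr*sg,0,None)
        else:
            k=np.clip(np.median(v,axis=1,keepdims=True)-v,0,None)
        k=np.where(k>0.4*k.max(1,keepdims=True),k,0)
        off=(k*o).sum(1)/k.sum(1)
        L=(f-.5)*np.linalg.norm(b-a)
        ok=np.ones(N,bool)
        for _ in range(4):
            c=np.polyfit(L[ok],off[ok],1); e=off-np.polyval(c,L); ok=np.abs(e)<max(2*np.std(e[ok]),.3)
        h=np.linalg.norm(b-a)/2; a,b=a+nn*np.polyval(c,-h),b+nn*np.polyval(c,h); half=max(half/1.4,4)
    return a,b,np.std(e[ok])
def yaw_of(a,b):  # a = left end, b = right end of a line along -y
    d=a-b; return np.arctan2(-d[0],d[1])
def measure(n,p,line,edge,front=None,back_=None):
    g=p.astype(np.float32); gray=g.mean(2); bl=g[:,:,0] if True else gray
    L=fitline(n,gray,78,*line,'dark',6); sat=(g.max(2)-g.min(2)).astype(np.float32)
    E=fitline(n,sat,70,*edge,'edge',8)
    ye=yaw_of(E[0],E[1]); x=np.array([np.cos(ye),np.sin(ye)]); m=(L[0]+L[1])/2
    print(n,"line",L[0].round(1),L[1].round(1),"yaw %.4f sd %.2f"%(yaw_of(L[0],L[1]),L[2]),"| edge",E[0].round(1),E[1].round(1),"yaw %.4f sd %.2f"%(ye,E[2]))
    print("  dist line->edge %.2f  dyaw(board-stand) %.4f"%((E[0]-m)@x,yaw_of(L[0],L[1])-ye))
    for nm,e in(("front",front),("back",back_)):
        if e is not None:
            F=fitline(n,sat,78,*e,'edge',6); print("  ",nm,F[0].round(1),F[1].round(1),"yaw %.4f sd %.2f"%(yaw_of(F[0],F[1]),F[2]),"dist to edge %.2f"%((E[0]-(F[0]+F[1])/2)@x))
E
python3 - <<'E'
from h import *
for n in("top","scene"):
    p=cv2.imread(f"pics/{n}0.png")
    measure(n,p,((619.5,148),(611.6,69)),((708,190),(665,-190)),((654,145),(647.2,66)),((544,157),(536.5,77)))
E
```

```text
top line [620.1 147.9] [611.7  69. ] yaw -0.1057 sd 0.09 | edge [710.7 189.7] [ 666.3 -190.1] yaw -0.1162 sd 0.11
  dist line->edge 84.70  dyaw(board-stand) 0.0105
   front [656.5 144.8] [648.   65.9] yaw -0.1076 sd 0.12 dist to edge 48.25
   back [544.2 157. ] [535.5  77.1] yaw -0.1082 sd 0.31 dist to edge 161.26
scene line [617.3 148.2] [608.8  69.3] yaw -0.1068 sd 0.12 | edge [712.6 189.5] [ 668.6 -190.4] yaw -0.1155 sd 0.09
  dist line->edge 89.65  dyaw(board-stand) 0.0087
   front [656.1 144.8] [647.2  66. ] yaw -0.1115 sd 0.13 dist to edge 50.91
   back [542.5 157.1] [533.8  77.3] yaw -0.1089 sd 0.20 dist to edge 165.01
```

```bash
cat >> h.py <<'E'
from scipy.spatial.transform import Rotation as Ro
def go(xyz,yaw=None):
    s=sense(); R=Ro.from_euler('xyz',s['eef_rot']); d=R.inv().apply(np.array(xyz)-s['tool_pos'])/1000
    out=[d.round(4)]
    if yaw is not None:
        T=Ro.from_euler('xyz',[np.pi,0,yaw]); out.append((np.degrees((R.inv()*T).as_rotvec())/8).round(3))
    print("t",s['clock'],"tcp",s['tool_pos'].round(1),s['eef_rot'].round(4),"F",s['wrist_force'].round(2),"w",round(s['width'],1)); print("shift,turn",*out)
E
python3 - <<'E'
from h import *
print("bottle",back("top",[(98,258)],200),"beaker",back("top",[(152,210)],60))
go([505.6,120.2,260],3.025)
go([505.6,120.2,260],-0.1162)
E
```

```text
bottle [[440.61180264 534.50492795 200.        ]] beaker [[579.16262182 431.23748905  60.        ]]
t 0.7 tcp [160.7 629.8 211.2] [3.1415 0.     2.8918] F [-0.49  0.06  0.45] w 85.7
shift,turn [-0.4602 -0.4086 -0.0489] [ 0.001  0.    -0.954]
t 0.7 tcp [160.7 629.8 211.2] [3.1415 0.     2.8918] F [-0.49  0.06  0.45] w 85.7
shift,turn [-0.4602 -0.4086 -0.0489] [ 0.0000e+00 -1.0000e-03  2.1543e+01]
```

```bash
python3 -m inch '[[-0.044,-0.039,-0.02,0,0,-0.1,0],[-0.088,-0.078,-0.035,0,0,-0.3,0],[-0.132,-0.117,-0.05,0,0,-0.5,0],[-0.176,-0.156,-0.05,0,0,-0.7,0],[-0.22,-0.195,-0.05,0,0,-0.95,0]]' 20; python3 -c "
from h import *
go([505.6,120.2,260],3.025)"
```

```text
clock: 1.32
tool_pos: [326.8, 385.0, 261.7]
eef_rot: [3.14, 0.001, 3.025]
wrist_force: [1.1, -0.3, 0.1]
width: 42.7
t 1.325 tcp [326.8 385.  261.7] [3.1404e+00 1.1000e-03 3.0254e+00] F [ 1.13 -0.31  0.09] w 42.7
shift,turn [-0.2083 -0.2423  0.0017] [0.008 0.008 0.003]
```

```bash
python3 -m inch '[[-0.042,-0.048,0,0,0,0,0],[-0.083,-0.097,0,0,0,0,0],[-0.125,-0.145,0,0,0,0,0],[-0.167,-0.194,0.001,0,0,0,0],[-0.208,-0.242,0.002,0,0,0,0]]'; python3 -m inch '[[0,0,0.04,0,0,0,0],[0,0,0.08,0,0,0,0],[0,0,0.12,0,0,0,0],[0,0,0.15,0,0,0,0],[0,0,0.15,0,0,0,0]]'; python3 -c "
from h import *
go([505.6,120.2,95],3.025)
for n in ('top','scene'):
    p,d=camera(n); cv2.imwrite(f'pics/{n}1.png',p[:,:,::-1]); cv2.imwrite(f'pics/{n}1z.png',cv2.resize(p[140:280,200:400,::-1],None,fx=4,fy=4,interpolation=cv2.INTER_CUBIC))"
```

```text
clock: 1.95
tool_pos: [501.6, 126.0, 260.3]
eef_rot: [3.14, 0.002, 3.026]
wrist_force: [1.4, -0.2, -0.7]
width: 43.0
clock: 2.58
tool_pos: [500.0, 125.7, 108.4]
eef_rot: [-3.142, -0.002, 3.026]
wrist_force: [-0.5, 0.3, 0.5]
width: 42.6
t 2.575 tcp [500.  125.7 108.4] [-3.1415e+00 -2.4000e-03  3.0260e+00] F [-0.53  0.25  0.53] w 42.6
shift,turn [-0.0063 -0.0048  0.0134] [-0.001 -0.017  0.007]
```

View pics/top1z.png

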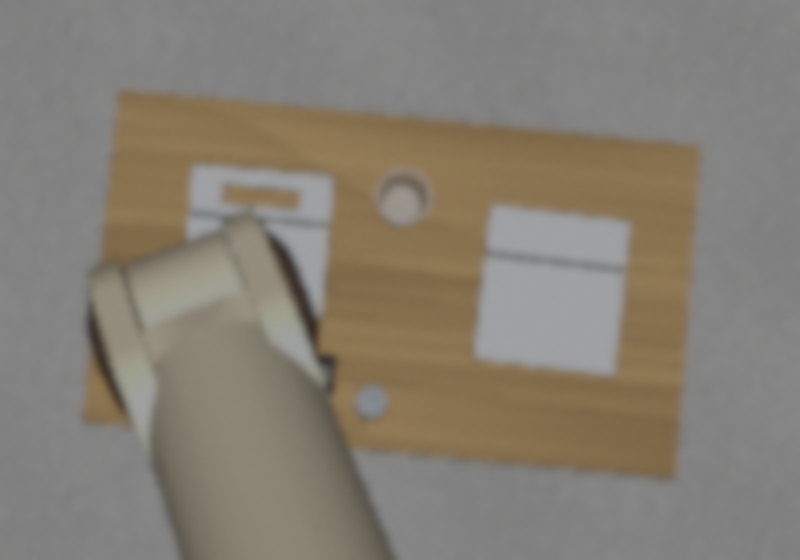

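View pics/scene1z.png

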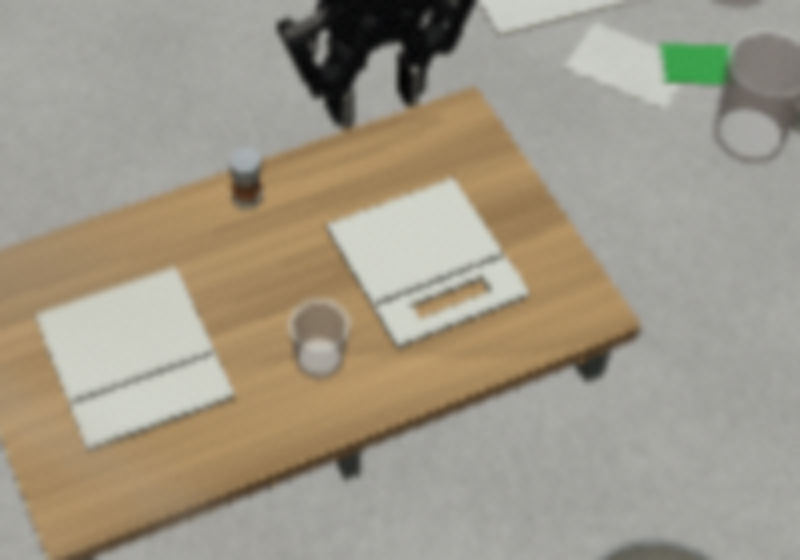

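```bash
python3 -m inch '[[-0.003,-0.003,0.01,0,0,0,0],[-0.005,-0.005,0.016,0,0,0,0],[-0.005,-0.005,0.018,0,0,0,0]]'; for i in 1; do :; done; python3 -m inch '[[0,0,0.002,0,0,0,0],[0,0,0.002,0,0,0,0]]'; python3 -m inch '[[0,0,0.002,0,0,0,0],[0,0,0.002,0,0,0,0]]'
```

```text
clock: 3.05
tool_pos: [507.2, 120.5, 93.0]
eef_rot: [3.14, 0.003, 3.025]
wrist_force: [0.1, 0.7, 0.1]
width: 42.6
clock: 3.3
tool_pos: [507.1, 120.5, 90.9]
eef_rot: [3.14, 0.003, 3.025]
wrist_force: [0.2, -0.5, -0.9]
width: 42.8
clock: 3.55
tool_pos: [506.9, 120.6, 88.8]
eef_rot: [3.14, 0.003, 3.025]
wrist_force: [0.5, 0.2, -0.7]
width: 42.8
```

```bash
for i in a; do python3 -m inch '[[0,0,0.002,0,0,0,0],[0,0,0.002,0,0,0,0]]'; done;  python3 -m inch '[[0,0,0.001,0,0,0,0],[0,0,0.001,0,0,0,0]]';  python3 -m inch '[[0,0,0.001,0,0,0,0],[0,0,0.001,0,0,0,0]]'; python3 -c "
from h import *
p,d=camera('scene'); cv2.imwrite('pics/scene2z.png',cv2.resize(p[110:210,240:380,::-1],None,fx=5,fy=5,interpolation=cv2.INTER_CUBIC))"
```

```text
clock: 3.8
tool_pos: [506.8, 120.5, 86.7]
eef_rot: [3.14, 0.002, 3.025]
wrist_force: [0.4, -0.6, 0.6]
width: 42.5
clock: 4.05
tool_pos: [506.7, 120.5, 85.6]
eef_rot: [3.14, 0.002, 3.025]
wrist_force: [-0.4, -0.0, 0.7]
width: 42.7
clock: 4.3
tool_pos: [506.6, 120.5, 84.5]
eef_rot: [3.14, 0.002, 3.025]
wrist_force: [-0.3, -0.3, -0.2]
width: 42.7
```

View pics/scene2z.png

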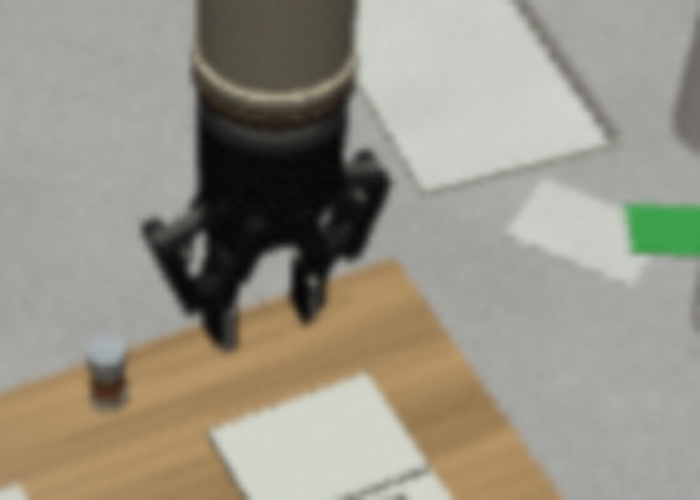

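```bash
python3 -m inch '[[0,0,0.001,0,0,0,0],[0,0,0.001,0,0,0,0]]';python3 -m inch '[[0,0,0.001,0,0,0,0],[0,0,0.001,0,0,0,0]]'; python3 -m inch '[[0,0,0.001,0,0,0,0],[0,0,0.001,0,0,0,0]]'
```

```text
clock: 4.6
tool_pos: [506.6, 120.5, 83.4]
eef_rot: [3.14, 0.002, 3.025]
wrist_force: [0.4, 0.2, 0.8]
width: 42.5
clock: 4.85
tool_pos: [506.5, 120.5, 82.3]
eef_rot: [3.14, 0.002, 3.025]
wrist_force: [0.1, -1.0, -0.6]
width: 42.9
clock: 5.1
tool_pos: [506.4, 120.4, 81.2]
eef_rot: [3.14, 0.001, 3.025]
wrist_force: [-1.3, 0.2, -0.0]
width: 42.6
```

```bash
python3 -m inch '[[0,0,0.001,0,0,0,0],[0,0,0.001,0,0,0,0]]'; python3 -m inch '[[0,0,0.001,0,0,0,0],[0,0,0.001,0,0,0,0]]'
```

```text
clock: 5.35
tool_pos: [506.3, 120.4, 80.1]
eef_rot: [3.14, 0.001, 3.025]
wrist_force: [0.1, -0.0, 0.7]
width: 42.5
clock: 5.6
tool_pos: [506.2, 120.4, 79.0]
eef_rot: [3.14, 0.001, 3.025]
wrist_force: [-0.1, -0.1, -0.2]
width: 43.0
```

```bash
python3 -m inch '[[0,0,0.001,0,0,0,0],[0,0,0.001,0,0,0,0]]'; python3 -m inch '[[0,0,0.001,0,0,0,0],[0,0,0.001,0,0,0,0]]'
```

```text
clock: 5.85
tool_pos: [506.2, 120.4, 77.9]
eef_rot: [3.14, 0.001, 3.025]
wrist_force: [-0.0, 0.2, -0.3]
width: 42.5
clock: 6.1
tool_pos: [506.1, 120.3, 76.8]
eef_rot: [3.141, 0.001, 3.025]
wrist_force: [-0.6, -0.8, 0.2]
width: 42.8
```

```bash
python3 -m inch '[[0,0,0.001,0,0,0,0],[0,0,0.001,0,0,0,0]]'; python3 -c "
from h import *
p,d=camera('scene'); cv2.imwrite('pics/scene3z.png',cv2.resize(p[110:210,240:380,::-1],None,fx=5,fy=5,interpolation=cv2.INTER_CUBIC))"
```

```text
clock: 6.35
tool_pos: [506.0, 120.3, 75.8]
eef_rot: [3.141, 0.001, 3.025]
wrist_force: [0.2, 0.3, -0.5]
width: 42.7
```

View pics/scene3z.png

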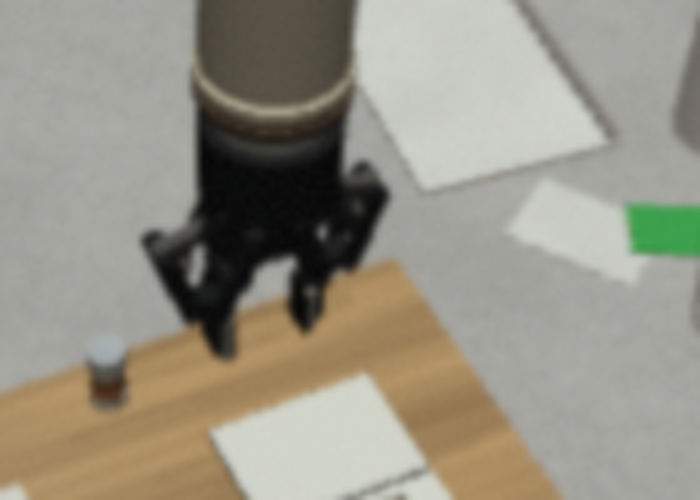

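```bash
python3 -c "
from h import *
for z in (70,75): print(back('scene',[(285,181.2),(301.3,175.8)],z).round(1))"; python3 -m inch '[[0,0,0.001,0,0,0,0],[0,0,0.001,0,0,0,0]]'
```

```text
[[488.6 108.1  70. ]
 [495.7 159.9  70. ]]
[[492.1 105.9  75. ]
 [499.1 157.3  75. ]]
clock: 6.65
tool_pos: [506.0, 120.3, 74.7]
eef_rot: [3.141, 0.001, 3.025]
wrist_force: [0.3, 0.3, -0.5]
width: 42.5
```

```bash
python3 - <<'E'
from h import *
p,d=camera('scene')
K,D,r,t=cal('scene'); R=cv2.Rodrigues(r)[0]
v,u=np.mgrid[150:190,265:312]; v=v.ravel();u=u.ravel(); dd=d[v,u]
q=cv2.undistortPoints(np.c_[u,v].astype(float).reshape(-1,1,2),K,D).reshape(-1,2)
W=(np.c_[q,np.ones(len(q))]*dd[:,None]-t)@R
dark=p[v,u].max(1)<45
m=dark&(dd>0)
for c in (283,284,285,286,299,300,301,302,303):
    k=m&(u==c); i=np.where(k)[0]
    for j in i[-4:]: print(c,v[j],W[j].round(1),p[v[j],u[j]])
K_=cv2.projectPoints(np.array([[506+10,120-28,70.],[506+10,120+28,70],[506,120,74.7]]),r,t,K,D)[0]; print(K_.reshape(-1,2))
b=(~dark)&(dd>0)&(v>184); print("wood z",np.median(W[b,2]))
E
```

```text
283 176 [511.2  86.9 128.4] [16 16 16]
283 177 [511.3  86.9 124.4] [18 19 18]
283 178 [511.2  87.  120. ] [24 24 23]
283 179 [510.8  87.3 115.2] [27 25 22]
284 176 [510.4  90.6 125.4] [36 36 34]
284 177 [508.9  91.6 119.1] [37 37 35]
284 178 [509.3  91.4 115.5] [40 39 37]
284 179 [510.2  90.9 112.3] [39 39 37]
285 169 [517.7  88.7 162.4] [12 12 13]
285 170 [516.3  89.7 156.4] [12 12 13]
285 171 [515.7  90.2 151.6] [13 12 13]
285 172 [514.4  91.1 145.7] [23 22 21]
286 168 [520.   90.3 167.7] [11 11 11]
286 169 [516.8  92.5 159.4] [17 17 17]
286 170 [514.4  94.1 152. ] [24 23 22]
286 171 [515.7  93.3 149.8] [35 33 28]
299 170 [508.6 141.  119.1] [11 11  9]
299 171 [509.  141.  115.3] [12 11  9]
299 172 [512.4 138.7 115.8] [14 13 10]
299 173 [510.2 140.5 108.2] [26 22 15]
300 172 [515.4 140.  118. ] [13 13 12]
300 173 [515.1 140.4 113.2] [16 14 14]
300 174 [515.8 140.2 109.7] [21 20 16]
300 175 [515.7 140.4 105.2] [42 35 25]
301 171 [518.6 140.9 124.7] [32 30 29]
301 172 [518.1 141.5 119.7] [31 30 28]
301 173 [518.3 141.6 115.6] [33 32 30]
301 174 [519.2 141.2 112.5] [38 37 34]
302 163 [524.8 137.8 165. ] [13 12 13]
302 164 [521.  140.8 155.7] [ 9  8 10]
302 165 [520.9 141.1 151.4] [10 10 12]
302 166 [521.1 141.2 147.6] [22 21 20]
303 164 [519.6 145.1 152. ] [10 11 11]
303 165 [520.4 144.8 149. ] [10  9 11]
303 166 [522.4 143.6 147.5] [14 13 14]
303 167 [521.2 144.8 141.5] [32 32 28]
[[285.20515602 189.78943395]
 [301.68906044 181.99482864]
 [291.70383375 182.50866408]]
wood z 71.61364033077999
```

```bash
python3 - <<'E'
from h import *
p,d=camera('scene')
a=cv2.resize(p[150:200,265:325,::-1],None,fx=12,fy=12,interpolation=cv2.INTER_NEAREST)
cv2.imwrite('pics/scene4z.png',np.clip(a.astype(int)*2,0,255).astype(np.uint8))
np.set_printoptions(linewidth=250)
print(d[170:196,280:308:2].astype(int))
E
```

```text
[[1039 1042 1034 1040 1236 1238 1235 1146 1143 1088 1073 1070 1080 1144]
 [1037 1038 1036 1041 1235 1145 1146    0 1142 1094 1076 1071 1084 1144]
 [1033 1042 1040 1045 1137 1140 1140 1140 1139 1091 1079 1076 1085 1136]
 [1034 1044 1042 1046 1139 1140 1140 1137 1139 1101 1082 1084 1142 1139]
 [1066 1050 1042 1050 1137 1133 1138 1134 1139 1101 1086 1082 1136 1133]
 [1070 1053 1058 1052 1131 1134 1140 1134 1136 1138 1087 1088 1135 1136]
 [1070 1058 1063 1058 1133 1134 1130 1132 1133 1130 1090 1095 1133 1130]
 [1074 1060 1060 1063 1132 1127 1129 1127 1128 1129 1131 1131 1131 1131]
 [1125 1065 1067 1066 1126 1129 1128 1127 1126 1130 1129 1127 1126 1127]
 [1124 1066 1072 1068 1123 1125 1127 1125 1128 1124 1124 1127 1124 1128]
 [1123 1072 1074 1075 1124 1123 1122 1121 1121 1115 1125 1123 1124 1123]
 [1122 1119 1075 1075 1120 1120 1119 1123 1123 1119 1117 1120 1120 1125]
 [1117 1117 1082 1116 1119 1120 1119 1119 1121 1116 1119 1120 1119 1117]
 [1116 1117 1117 1117 1120 1118 1113 1118 1113 1114 1118 1119 1117 1113]
 [1114 1113 1112 1114 1114 1118 1112 1113 1111 1114 1112 1116 1115 1115]
 [1113 1110 1111 1111 1113 1109 1113 1108 1110 1112 1111 1110 1112 1110]
 [1108 1110 1110 1105 1109 1113 1108 1109 1109 1110 1109 1113 1109 1110]
 [1106 1105 1106 1108 1107 1104 1109 1105 1108 1108 1110 1108 1111 1097]
 [1103 1105 1105 1105 1104 1103 1101 1100 1104 1109 1101 1104 1093 1097]
 [1101 1102 1105 1104 1104 1101 1104 1103 1103 1106 1090 1093 1092 1094]
 [1098 1104 1098 1101 1100 1098 1100 1105 1101 1091 1089 1088 1093 1089]
 [1098 1097 1100 1097 1096 1102 1100 1097 1086 1089 1089 1086 1088 1088]
 [1094 1092 1097 1095 1095 1096 1085 1086 1086 1089 1086 1085 1084 1085]
 [1094 1093 1096 1096 1096 1084 1081 1081 1086 1086 1083 1086 1084 1086]
 [1094 1094 1094 1092 1084 1082 1085 1084 1084 1080 1082 1081 1085 1081]
 [1092 1090 1078 1080 1080 1081 1084 1082 1079 1082 1080 1079 1080 1080]]
```

View pics/scene4z.png

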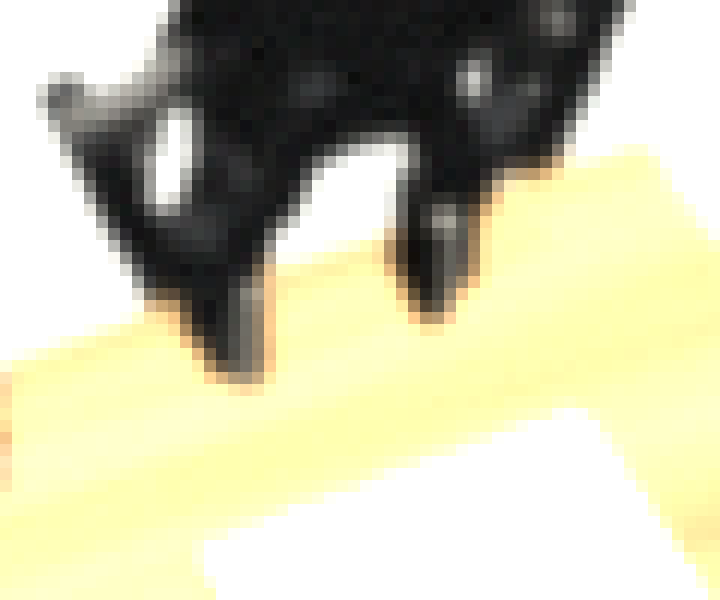

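```bash
python3 -m inch '[[0,0,0.003,0,0,0,0],[0,0,0.006,0,0,0,0],[0,0,0.006,0,0,0,0]]'; python3 -m inch '[[0,0,0.003,0,0,0,0],[0,0,0.006,0,0,0,0],[0,0,0.006,0,0,0,0]]'; python3 - <<'E'
from h import *
p,d=camera('scene')
a=cv2.resize(p[150:200,265:325,::-1],None,fx=12,fy=12,interpolation=cv2.INTER_NEAREST)
cv2.imwrite('pics/scene5z.png',np.clip(a.astype(int)*2,0,255).astype(np.uint8))
np.set_printoptions(linewidth=250)
print(d[176:196,282:306:2].astype(int))
E
```

```text
clock: 7.12
tool_pos: [505.7, 120.2, 68.4]
eef_rot: [3.141, -0.0, 3.025]
wrist_force: [-0.1, -0.0, 0.5]
width: 43.0
clock: 7.5
tool_pos: [505.4, 120.2, 62.0]
eef_rot: [3.141, -0.001, 3.026]
wrist_force: [-0.4, 0.2, -0.6]
width: 42.3
[[1052 1054 1057 1133 1132 1134 1132 1133 1108 1089 1091 1130]
 [1064 1054 1063 1128 1130 1126 1130 1129 1112 1093 1097 1129]
 [1065 1071 1069 1125 1128 1128 1128 1125 1122 1098 1099 1126]
 [1068 1068 1072 1124 1123 1123 1125 1125 1129 1103 1098 1125]
 [1071 1076 1072 1120 1122 1124 1119 1123 1122 1119 1121 1120]
 [1076 1080 1076 1120 1121 1121 1121 1121 1120 1120 1124 1119]
 [1077 1081 1080 1118    0 1117 1118 1120 1119 1122 1118 1118]
 [1083 1081 1082 1114 1115 1115 1117 1118 1114 1117 1117 1116]
 [1116 1089 1090 1117 1110 1116 1115 1112 1114 1113 1113 1117]
 [1108 1090 1112 1114 1112 1112 1114 1115 1114 1114 1114 1110]
 [1110 1110 1108 1109 1106 1107 1107 1109 1112 1112 1109 1112]
 [1106 1106 1108 1109 1107 1107 1106 1109 1109 1110 1108 1109]
 [1105 1103 1106 1105 1106 1105 1104 1105 1103 1105 1102 1095]
 [1102 1102 1104 1104 1105 1106 1102 1102 1105 1094 1097 1093]
 [   0 1102 1102 1101 1099 1102 1101 1103 1089 1095 1091 1090]
 [1096 1095 1097 1101 1103 1097 1097 1087 1089 1090 1092 1088]
 [1096 1095 1097 1096 1098 1088 1090 1085 1084 1085 1085 1089]
 [1095 1095 1096 1093 1083 1083 1084 1085 1089 1083 1081 1085]
 [1093 1093 1094 1082 1083 1082 1082 1083 1081 1083 1083 1081]
 [1090 1080 1080 1081 1081 1079 1080 1084 1081 1081 1080 1079]]
```

View pics/scene5z.png

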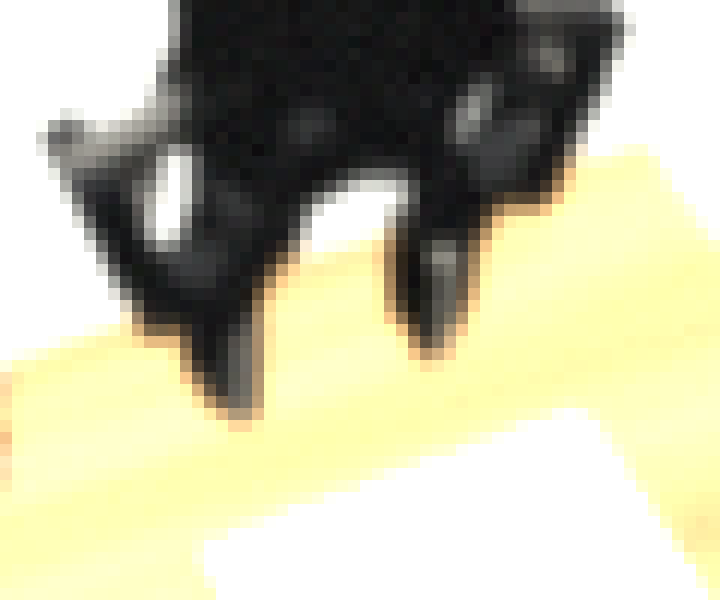

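```bash
python3 -m inch '[[0,0,0.003,0,0,0,0],[0,0,0.006,0,0,0,0],[0,0,0.008,0,0,0,0]]'; python3 -m inch '[[0,0,0.001,0,0,0,0],[0,0,0.002,0,0,0,0]]'; python3 - <<'E'
from h import *
p,d=camera('scene')
a=cv2.resize(p[150:200,265:325,::-1],None,fx=12,fy=12,interpolation=cv2.INTER_NEAREST)
cv2.imwrite('pics/scene6z.png',np.clip(a.astype(int)*2,0,255).astype(np.uint8))
np.set_printoptions(linewidth=250)
print(d[178:192,282:306:2].astype(int))
E
```

```text
clock: 7.92
tool_pos: [505.4, 120.2, 53.9]
eef_rot: [3.141, -0.001, 3.025]
wrist_force: [0.6, -0.1, -0.5]
width: 42.8
clock: 8.18
tool_pos: [505.4, 120.2, 51.8]
eef_rot: [3.141, -0.001, 3.026]
wrist_force: [-0.0, -0.9, -0.1]
width: 42.7
[[1060 1061 1065 1132 1130 1128 1128 1128 1114 1094 1100 1132]
 [1064 1063 1071 1121 1128 1124 1124 1128 1116 1099 1100 1124]
 [1072 1074 1075 1123 1121 1120 1124 1120 1125 1102 1108 1118]
 [1075    0 1076 1123 1122 1121 1121 1121 1119 1105 1121 1122]
 [1076 1079 1079 1115 1116 1119 1115 1120 1118 1123 1118 1119]
 [1082 1083 1077 1116 1116 1114 1115 1119 1119 1115 1112 1112]
 [1081 1086 1089 1114 1115 1111 1112 1115 1115 1116 1113 1114]
 [1086 1091 1094 1108 1111 1108 1110 1110 1112 1111 1112 1112]
 [1096 1092 1094 1111 1110 1110 1106 1107 1105 1110 1107 1108]
 [1108 1098 1108 1109 1109 1109 1108 1110 1107 1112 1105 1106]
 [1102 1106 1103 1107 1108 1108 1102 1106 1108 1105 1107 1095]
 [1104 1105 1103 1105 1105 1105 1102 1107 1105 1090 1092 1094]
 [1100 1099 1102 1101 1099 1102 1102 1096 1092 1089 1090 1090]
 [1098 1100 1097 1101 1096 1098 1101 1086 1092 1092 1087 1089]]
```

View pics/scene6z.png

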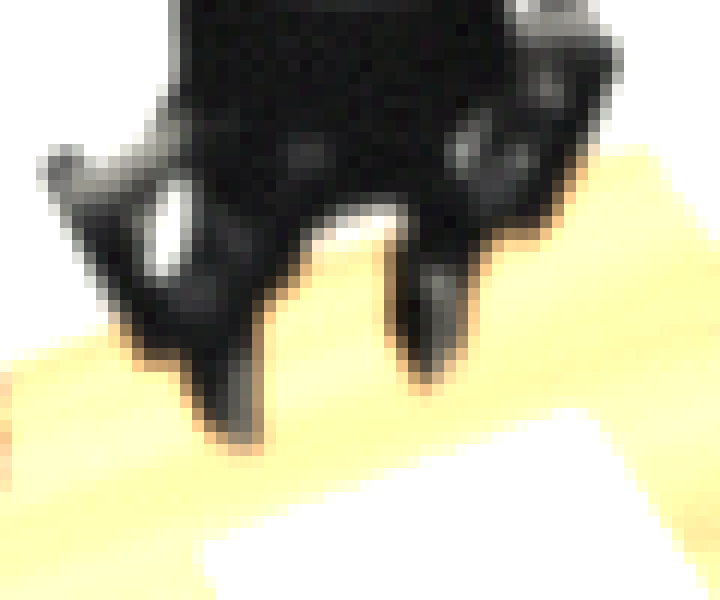

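```bash
python3 -m inch '[[0,0,0.001,0,0,0,0],[0,0,0.002,0,0,0,0],[0,0,0.002,0,0,0,0]]'; python3 -m inch '[[0,0,0.001,0,0,0,0],[0,0,0.001,0,0,0,0]]'; python3 -m inch '[[0,0,0.001,0,0,0,0],[0,0,0.001,0,0,0,0]]'
```

```text
clock: 8.6
tool_pos: [505.3, 120.1, 49.7]
eef_rot: [3.141, -0.001, 3.025]
wrist_force: [-0.4, 0.1, -0.9]
width: 42.8
clock: 8.85
tool_pos: [505.2, 120.1, 48.6]
eef_rot: [3.141, -0.001, 3.026]
wrist_force: [-0.7, -0.7, 0.4]
width: 43.0
clock: 9.1
tool_pos: [505.3, 120.2, 48.0]
eef_rot: [3.141, -0.001, 3.026]
wrist_force: [-0.6, 0.5, 4.8]
width: 42.8
```

```bash
python3 -m inch '[[0,0,0.001,0,0,0,0],[0,0,0.001,0,0,0,0]]'
```

```text
clock: 9.35
tool_pos: [505.3, 120.2, 48.0]
eef_rot: [3.141, -0.001, 3.026]
wrist_force: [-4.3, -1.8, 10.3]
width: 42.6
```

```bash
python3 -m inch '[[0,0,-0.003,0,0,0,0],[0,0,-0.0035,0,0,0,0]]'; python3 -m inch '[[-0.005,0,0,0,0,0,0],[-0.01,0,0,0,0,0,0],[-0.015,0,0,0,0,0,0]]'; python3 -m inch '[[-0.002,0,0,0,0,0,0],[-0.004,0,0,0,0,0,0],[-0.006,0,0,0,0,0,0]]'; python3 -m inch '[[-0.002,0,0,0,0,0,0],[-0.004,0,0,0,0,0,0],[-0.006,0,0,0,0,0,0],[-0.008,0,0,0,0,0,0]]'; python3 -c "
from h import *
go([505.6,120.2,51],3.0254)
for n in ('top','scene'):
    p,d=camera(n); cv2.imwrite(f'pics/{n}7.png',p[:,:,::-1]); cv2.imwrite(f'pics/{n}7z.png',cv2.resize(p[140:280,200:400,::-1],None,fx=4,fy=4,interpolation=cv2.INTER_CUBIC))"
```

```text
clock: 9.6
tool_pos: [505.7, 120.2, 51.7]
eef_rot: [3.141, -0.0, 3.026]
wrist_force: [-0.7, 0.0, -0.7]
width: 42.9
clock: 9.98
tool_pos: [521.0, 118.4, 51.5]
eef_rot: [3.141, -0.0, 3.025]
wrist_force: [0.4, 0.0, 0.1]
width: 42.9
clock: 10.35
tool_pos: [526.9, 117.7, 51.5]
eef_rot: [3.141, -0.0, 3.025]
wrist_force: [-0.2, -0.8, -0.3]
width: 42.5
clock: 10.85
tool_pos: [534.9, 116.7, 51.4]
eef_rot: [3.141, -0.001, 3.025]
wrist_force: [-1.6, 0.4, -1.3]
width: 42.8
t 10.85 tcp [534.9 116.7  51.4] [ 3.1414e+00 -7.0000e-04  3.0254e+00] F [-1.58  0.45 -1.33] w 42.8
shift,turn [0.0295 0.0001 0.0004] [ 0.002 -0.005 -0.   ]
```

View pics/scene7z.png

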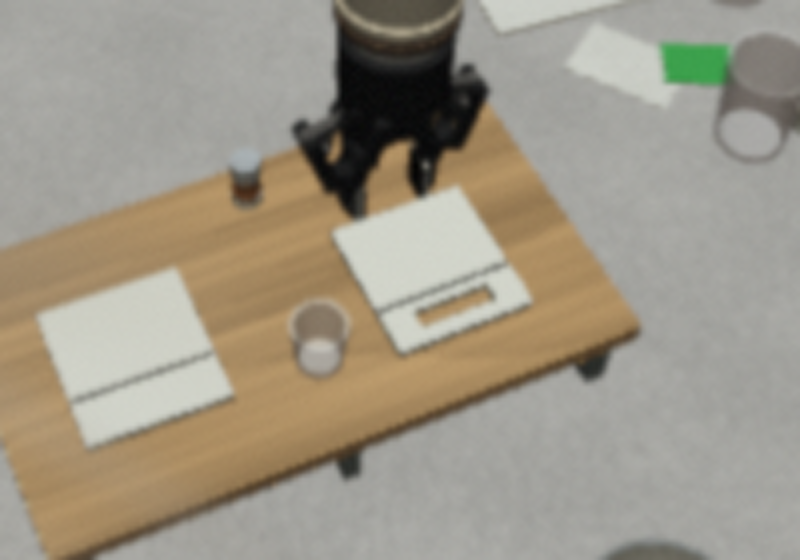

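View pics/top7z.png

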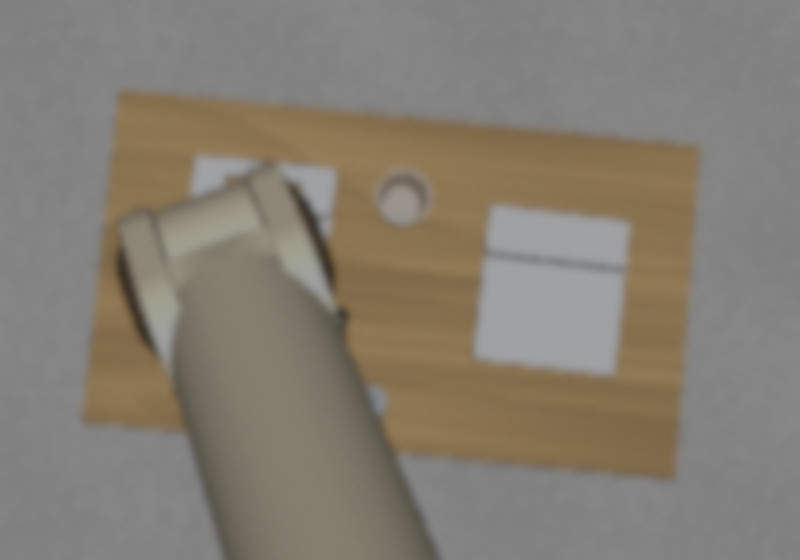

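```bash
python3 - <<'E'
from h import *
p=cv2.imread("pics/scene7.png"); n="scene"
measure(n,p,((623.5,147.5),(615,68.7)),((708,190),(665,-190)),((662,144),(653.2,65.4)))
E
```

```text
scene line [624.5 147.4] [615.2  68.7] yaw -0.1174 sd 0.11 | edge [712.8 189.5] [ 668.7 -190.4] yaw -0.1156 sd 0.09
  dist line->edge 82.92  dyaw(board-stand) -0.0019
   front [663.  143.9] [653.9  65.3] yaw -0.1156 sd 0.14 dist to edge 44.15
```

```bash
python3 -m inch '[[-0.005,0,0,0,0,0,0],[-0.012,0,0,0,0,0,0],[-0.019,0,0,0,0,0,0],[-0.026,0,0,0,0,0,0],[-0.033,0,0,0,0,0,0]]'; python3 -m inch '[[-0.007,0,0,0,0,0,0],[-0.014,0,0,0,0,0,0],[-0.021,0,0,0,0,0,0],[-0.026,0,0,0,0,0,0],[-0.029,0,0,0,0,0,0]]';python3 -c "
from h import *
go([598,109,51],3.0254)
n='scene';p,d=camera(n); cv2.imwrite(f'pics/{n}8.png',p[:,:,::-1]); cv2.imwrite(f'pics/{n}8z.png',cv2.resize(p[140:280,200:400,::-1],None,fx=4,fy=4,interpolation=cv2.INTER_CUBIC))
p=cv2.imread('pics/scene8.png')
measure(n,p,((685.5,140.5),(676,61.5)),((708,190),(665,-190)),((724,137),(715.,58)))
"
```

```text
clock: 11.58
tool_pos: [568.5, 112.7, 51.4]
eef_rot: [3.141, -0.0, 3.025]
wrist_force: [-1.0, 0.1, 0.5]
width: 42.8
clock: 12.2
tool_pos: [597.6, 109.3, 51.4]
eef_rot: [3.141, -0.0, 3.025]
wrist_force: [-1.9, 0.8, 1.3]
width: 42.5
t 12.2 tcp [597.6 109.3  51.4] [ 3.1413e+00 -3.0000e-04  3.0250e+00] F [-1.9   0.77  1.3 ] w 42.5
shift,turn [-0.0005 -0.0003  0.0004] [ 0.002 -0.002 -0.003]
scene line [687.  140.3] [677.5  61.3] yaw -0.1200 sd 0.11 | edge [710.4 189.7] [ 669.2 -190.5] yaw -0.1078 sd 0.22
  dist line->edge 18.37  dyaw(board-stand) -0.0122
   front [725.3 136.9] [716.7  57.8] yaw -0.1075 sd 0.26 dist to edge -20.51
```

View pics/scene8z.png

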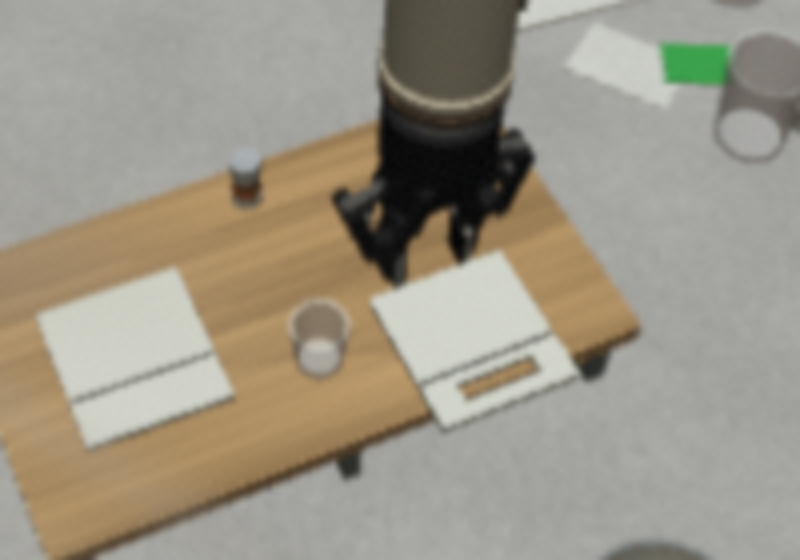

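```bash
python3 -m inch '[[-0.003,0,0,0,0,0,0],[-0.006,0,0,0,0,0,0],[-0.009,0,0,0,0,0,0],[-0.011,0,0,0,0,0,0]]'; python3 -m inch '[[0.02,0,0,0,0,0,0],[0.06,0,0,0,0,0,0],[0.11,0,0,0,0,0,0],[0.11,0,-0.0,0,0,0,0]]'; python3 -c "
from h import *
go([598,109,51],3.0254)
for n in ('top','scene'):
    p,d=camera(n); cv2.imwrite(f'pics/{n}9.png',p[:,:,::-1]); cv2.imwrite(f'pics/{n}9z.png',cv2.resize(p[140:280,200:400,::-1],None,fx=4,fy=4,interpolation=cv2.INTER_CUBIC))
p=cv2.imread('pics/scene9.png')
measure('scene',p,((697.5,139),(688.5,60)),((708,190),(665,-190)),((736,136),(727.,57)))
"
```

```text
clock: 12.75
tool_pos: [609.1, 107.9, 51.4]
eef_rot: [3.141, 0.0, 3.025]
wrist_force: [-0.6, -0.2, 0.0]
width: 42.4
clock: 13.25
tool_pos: [495.4, 121.1, 50.9]
eef_rot: [-3.141, -0.004, 3.028]
wrist_force: [0.2, 0.2, -0.4]
width: 42.9
t 13.25 tcp [495.4 121.1  50.9] [-3.1408 -0.0037  3.0275] F [ 0.19  0.18 -0.38] w 42.9
shift,turn [-0.1033 -0.0003 -0.0005] [-0.006 -0.026  0.015]
scene line [699.  138.8] [689.2  59.9] yaw -0.1229 sd 0.10 | edge [712.3 189.5] [ 668.7 -190.4] yaw -0.1144 sd 0.11
  dist line->edge 7.80  dyaw(board-stand) -0.0085
   front [738.3 135.7] [727.8  56.9] yaw -0.1324 sd 0.41 dist to edge -31.21
```

View pics/top9z.png

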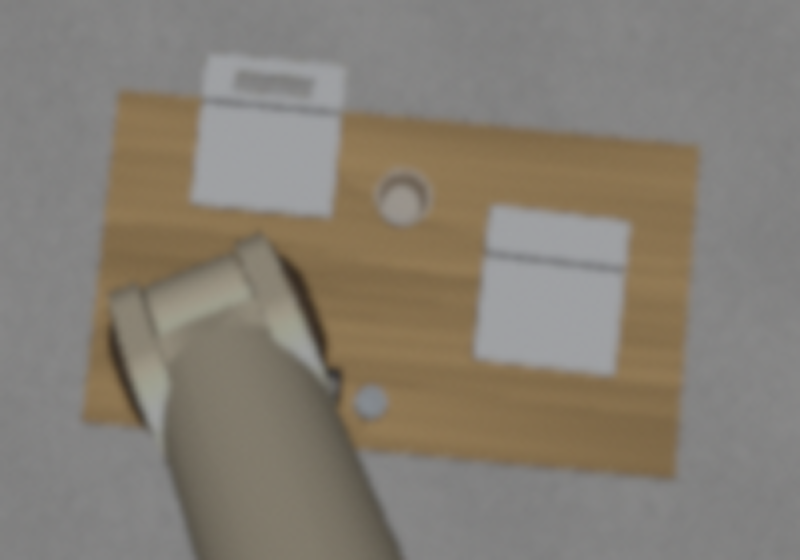

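View pics/scene9z.png

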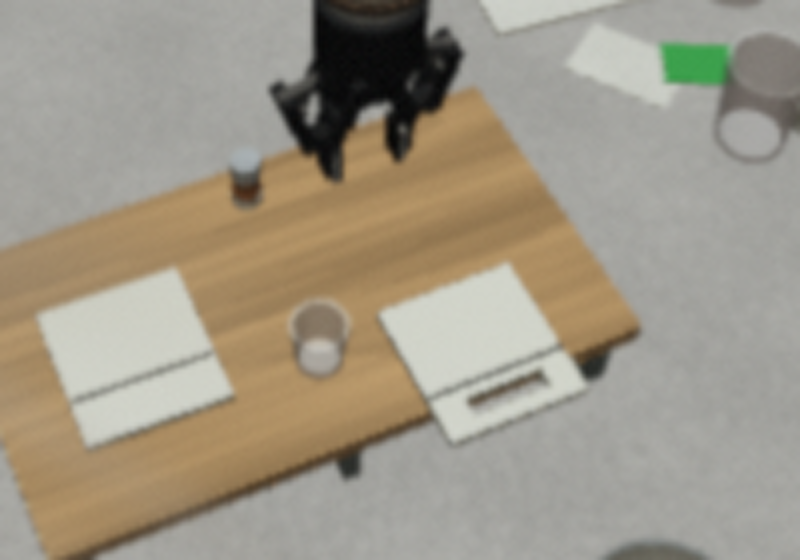

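```bash
python3 - <<'E'
from h import *
E0=(np.array([710.7,189.7]),np.array([666.3,-190.1])); x=np.array([np.cos(-.1162),np.sin(-.1162)])
g0=cv2.imread('pics/top0.png').astype(np.float32); g9=cv2.imread('pics/top9.png').astype(np.float32)
for nm,ch in (("sat",g0.max(2)-g0.min(2)),("red",g0[:,:,2].copy()),("blue",g0[:,:,0].copy())):
    for zz in (70,):
        E=fitline("top",ch,zz,*E0,'edge',8); print("edge",nm,E[0].round(2),E[1].round(2),E[2].round(2))
s0=fitline("scene",cv2.imread('pics/scene0.png').astype(np.float32)[:,:,2].copy(),70,*E0,'edge',8);print("scene red edge",s0)
def line(n,g,l):
    L=fitline(n,g.mean(2),78,*l,'dark',6);m=(L[0]+L[1])/2
    print(n,L[0].round(1),L[1].round(1),"sd",L[2].round(2),"yaw %.4f"%yaw_of(*L[:2]),"dist %.2f"%((E0[0]-m)@x))
line("top",g0,((619.5,148),(611.6,69))); line("top",g9,((700,139),(691,60)))
line("scene",cv2.imread('pics/scene9.png').astype(np.float32),((698,139),(689,60)))
# front/back of board & front width
sat9=g9.max(2)-g9.min(2)
B=fitline("top",sat9,78,(625.5,148),(616.5,69),'edge',6);print("back",B,"yaw %.4f"%yaw_of(*B[:2]),"line dist via back %.2f"%((E0[0]-(B[0]+B[1])/2)@x-75))
# side edges
for a,b in (((730,183),(640,193)),):pass
E
```

```text
edge sat [710.67 189.7 ] [ 666.33 -190.1 ] 0.12
edge red [709.08 189.91] [ 656.91 -188.97] 1.8
edge blue [710.65 189.71] [ 666.56 -190.13] 0.12
scene red edge (array([709.5468214, 189.8348234]), array([ 665.40461224, -189.9953381 ]), np.float64(0.23369572187527715))
top [620.1 147.9] [611.7  69. ] sd 0.09 yaw -0.1057 dist 84.74
top [701.4 138.8] [692.3  59.8] sd 0.11 yaw -0.1151 dist 3.25
scene [699.  138.9] [689.3  60. ] sd 0.1 yaw -0.1228 dist 5.99
back (array([625.27181201, 148.02555928]), array([615.64957707,  69.09694676]), np.float64(0.3392425867688646)) yaw -0.1213 line dist via back 5.22
```

```bash
python3 - <<'E'
from h import *
x=np.array([np.cos(-.116),np.sin(-.116)]); y=np.array([-x[1],x[0]])
lines={"far":((710.7,189.7),(666.3,-190.1),70),"near":((475-3,215),(430.5,-163),70),
"left":((700,208.3),(487,231.5),70),"right":((654,-206.5),(440,-182.5),70)}
for n in("top","scene"):
    g=cv2.imread(f'pics/{n}0.png').astype(np.float32)
    for nm,ch in (("sat",g.max(2)-g.min(2)),("blue",g[:,:,0].copy()),("red",g[:,:,2].copy()),("green",g[:,:,1].copy())):
        o=[]
        for k,(a,b,z) in lines.items():
            A,B,s=fitline(n,ch,z,a,b,'edge',8); m=(A+B)/2
            o.append("%s %.2f sd%.2f"%(k,m@(x if k in("far","near") else y),s))
        print(n,nm,o)
    # boards (plain too) with gray/sat
    for nm,ch in (("sat",g.max(2)-g.min(2)),("blue",g[:,:,0].copy()),("red",g[:,:,2].copy()),("green",g[:,:,1].copy())):
        o=[]
        for k,a,b,md in (("front",(656.5,144.8),(648,65.9),'edge'),("back",(543,157.),(535,77.1),'edge'),("line",(618.5,148),(610,69),'dark')):
            A,B,s=fitline(n,ch,78,a,b,md,6); o.append("%s %.2f sd%.2f"%(k,((A+B)/2)@x,s))
        print("  board",nm,o)
E
```

```text
top sat ['far 683.90 sd0.12', 'near 445.40 sd0.13', 'left 287.81 sd0.18', 'right -130.27 sd0.14']
top blue ['far 684.00 sd0.12', 'near 444.85 sd0.11', 'left 287.94 sd0.20', 'right -130.32 sd0.13']h.py:35: RuntimeWarning: invalid value encountered in divide
  off=(k*o).sum(1)/k.sum(1)
Traceback (most recent call last):
  File "h.py", line 39, in fitline
    c=np.polyfit(L[ok],off[ok],1); e=off-np.polyval(c,L); ok=np.abs(e)<max(2*np.std(e[ok]),.3)
TypeError: expected non-empty vector for x
```

```bash
python3 - <<'E' 2>/dev/null
from h import *
x=np.array([np.cos(-.116),np.sin(-.116)]); y=np.array([-x[1],x[0]])
lines={"far":((710.7,189.7),(666.3,-190.1),70),"near":((475-3,215),(430.5,-163),70)}
n="scene"
g=cv2.imread(f'pics/{n}0.png').astype(np.float32)
for nm,ch in (("sat",g.max(2)-g.min(2)),("blue",g[:,:,0].copy()),("red",g[:,:,2].copy()),("green",g[:,:,1].copy())):
    o=[]
    for k,(a,b,z) in lines.items():
        try:
            A,B,s=fitline(n,ch,z,a,b,'edge',8); m=(A+B)/2; o.append("%s %.2f sd%.2f"%(k,m@x,s))
        except Exception as e: o.append(k+" fail")
    print(n,nm,o)
for f,off in (("0",0),("9",81.5)):
  g=cv2.imread(f'pics/{n}{f}.png').astype(np.float32)
  for nm,ch in (("sat",g.max(2)-g.min(2)),("blue",g[:,:,0].copy())):
    o=[]
    for k,a,b,md in (("front",(656.5,144.8),(648,65.9),'edge'),("back",(543,157.),(535,77.1),'edge'),("line",(617.5,148),(609,69),'dark')):
        A,B,s=fitline(n,ch,78,np.array(a)+off*x,np.array(b)+off*x,md,6); o.append("%s %.2f sd%.2f"%(k,((A+B)/2)@x,s))
    print("  board",f,nm,o)
# profile across far edge in scene0 near middle
K,D,r,t=cal(n); o=np.arange(-10,10.1,1)
E=np.array([[690+.0,20]]);
g=cv2.imread('pics/scene0.png').astype(np.float32); acc=0
for s in np.linspace(-150,60,40):
    P=(x*683.9+y*(90+s))[None]+o[:,None]*x; uv=cv2.projectPoints(np.c_[P,np.full(len(P),70.)],r,t,K,D)[0].reshape(1,-1,2).astype(np.float32)
    acc=acc+cv2.remap(g,uv[...,0],uv[...,1],cv2.INTER_CUBIC)[0]
for a,b in zip(o,(acc/40).round(0)): print(a,b)
E
```

```text
scene sat ['far 686.36 sd0.10', 'near 442.61 sd0.12']
scene blue ['far 690.17 sd0.14', 'near 442.57 sd0.11']
scene red ['far 682.86 sd0.23', 'near fail']
scene green ['far 690.31 sd0.13', 'near 442.49 sd0.19']
  board 0 sat ['front 635.07 sd0.13', 'back 520.92 sd0.20', 'line 596.20 sd0.36']
  board 0 blue ['front 631.96 sd0.15', 'back 521.19 sd0.14', 'line 596.35 sd0.12']
  board 9 sat ['front 716.96 sd0.40', 'back 602.45 sd0.14', 'line 677.98 sd0.46']
  board 9 blue ['front 712.63 sd0.10', 'back 603.02 sd0.14', 'line 677.95 sd0.11']
-10.0 [ 87. 124. 152.]
-9.0 [ 86. 123. 151.]
-8.0 [ 86. 123. 150.]
-7.0 [ 85. 122. 149.]
-6.0 [ 85. 122. 149.]
-5.0 [ 84. 120. 147.]
-4.0 [ 82. 117. 144.]
-3.0 [ 78. 112. 138.]
-2.0 [ 72. 104. 129.]
-1.0 [ 64.  94. 117.]
0.0 [ 57.  83. 104.]
1.0 [51. 74. 93.]
2.0 [50. 70. 87.]
3.0 [54. 71. 86.]
4.0 [62. 77. 91.]
5.0 [75. 88. 99.]
6.0 [ 90. 101. 109.]
7.0 [105. 115. 120.]
8.0 [120. 127. 131.]
9.0 [130. 137. 138.]
10.0 [137. 143. 143.]
```

```bash
python3 -m inch '[[-0.03,0,0,0,0,0,0],[-0.06,0,0,0,0,0,0],[-0.09,0,0,0,-0.03,0.01,0],[-0.105,0,0,0,-0.03,0.015,0],[-0.108,0,0,0,-0.03,0.015,0]]'; python3 -c "
from h import *
go([613.2,107.4,51.4],3.0254)"
```

```text
clock: 13.98
tool_pos: [609.0, 108.1, 52.0]
eef_rot: [3.141, 0.007, 3.022]
wrist_force: [-0.3, -0.3, -0.9]
width: 42.8
t 13.975 tcp [609.  108.1  52. ] [3.1405 0.0067 3.0223] F [-0.35 -0.34 -0.93] w 42.8
shift,turn [-0.0042 -0.0002  0.0007] [ 0.008  0.048 -0.022]
```

```bash
python3 -m inch '[[-0.001,0,0,0,0.05,-0.02,0],[-0.002,0,0,0,0.05,-0.02,0],[-0.003,0,0,0,0.05,-0.02,0],[-0.004,0,0,0,0.05,-0.02,0],[-0.004,0,0,0,0.05,-0.02,0]]'; python3 -m inch '[[0.02,0,0,0,0,0,0],[0.06,0,0,0,0,0,0],[0.11,0,0,0,0,0,0],[0.11,0,0,0,0,0,0]]'; python3 - <<'E'
from h import *
x=np.array([np.cos(-.116),np.sin(-.116)])
for n,off in (('top',86),('scene',86)):
    p,d=camera(n); p=p[:,:,::-1].copy(); cv2.imwrite(f'pics/{n}10.png',p); cv2.imwrite(f'pics/{n}10z.png',cv2.resize(p[140:280,200:400],None,fx=4,fy=4,interpolation=cv2.INTER_CUBIC))
    g=p.astype(np.float32)
    A,B,s=fitline(n,g.mean(2),78,np.array((618,148))+off*x,np.array((609.5,69))+off*x,'dark',4)
    print(n,A.round(1),B.round(1),s,"yaw %.4f"%yaw_of(A,B),"pos %.2f"%(((A+B)/2)@x),"edge",{"top":683.95,"scene":682.86}[n])
print(sense()['clock'])
E
```

```text
clock: 14.6
tool_pos: [612.9, 107.7, 52.1]
eef_rot: [3.141, -0.0, 3.025]
wrist_force: [-0.8, 0.1, -0.0]
width: 42.8
clock: 15.1
tool_pos: [499.0, 120.8, 51.7]
eef_rot: [-3.141, -0.004, 3.028]
wrist_force: [0.4, -0.8, 0.2]
width: 42.7
top [705.1 137.9] [695.7  59. ] 0.07448852609453568 yaw -0.1181 pos 684.29 edge 683.95
scene [702.2 138.2] [693.   59.3] 0.10492339249814822 yaw -0.1154 pos 681.48 edge 682.86
15.2
```

View pics/top10z.png

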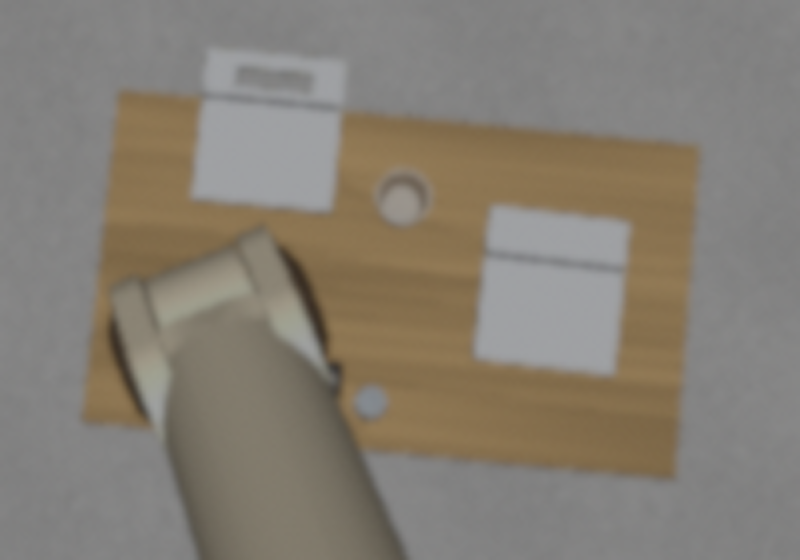

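View pics/scene10z.png

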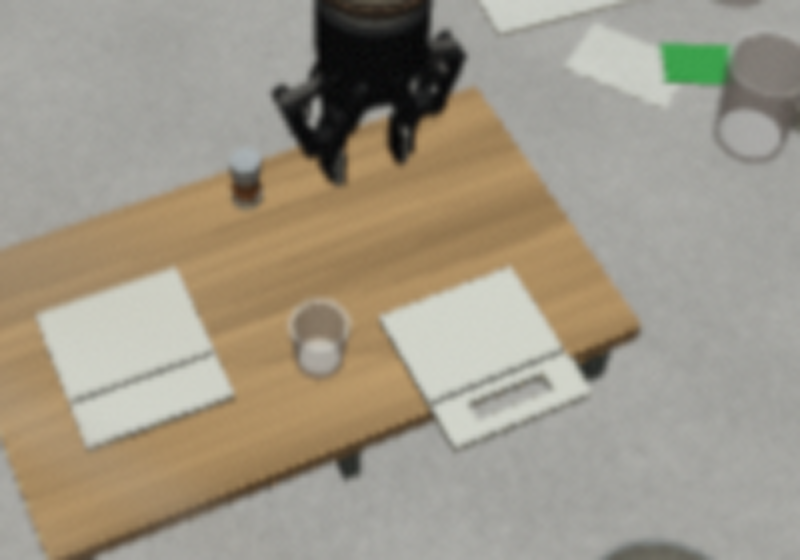

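```bash
python3 -m inch '[[0,0,-0.03,0,0,0,0],[0,0,-0.07,0,0,0,0],[0,0,-0.11,0,0,0,0],[0,0,-0.12,0,0,0,0],[0,0,-0.12,0,0,0,0]]'; python3 -c "
from station import *
import cv2
p,d=camera('scene');a=cv2.imread('pics/scene10.png');b=cv2.imread('pics/scene0.png')
import numpy as np
q=p[:,:,::-1]
for nm,(r0,r1,c0,c1) in dict(board=(205,255,290,350),plain=(205,255,205,262),cup=(212,238,268,290),vial=(175,195,255,268)).items():
    print(nm,abs(q[r0:r1,c0:c1].astype(int)-a[r0:r1,c0:c1]).mean().round(2),abs(q[r0:r1,c0:c1].astype(int)-b[r0:r1,c0:c1]).mean().round(2))
print(sense()['clock']);print(sign_off())"
```

```text
clock: 15.82
tool_pos: [505.5, 120.4, 173.4]
eef_rot: [3.139, 0.004, 3.025]
wrist_force: [0.4, 0.0, -0.6]
width: 42.7
board 1.1 32.68
plain 1.11 5.07
cup 1.01 4.6
vial 1.04 4.19
15.875
the job is handed in; nothing more can be done
None
```

```bash
python3 - <<'E'
import cv2,numpy as np
for n,rs in (("scene",dict(plain=(205,257,205,262),cup=(210,240,266,292),vial=(173,197,253,270),table=(300,330,300,340))),("top",dict(plain=(185,237,312,362),cup=(180,200,290,312)))):
    a=cv2.imread(f'pics/{n}0.png',0).astype(np.float32);b=cv2.imread(f'pics/{n}10.png',0).astype(np.float32)
    for k,(r0,r1,c0,c1) in rs.items(): print(n,k,cv2.phaseCorrelate(a[r0:r1,c0:c1].copy(),b[r0:r1,c0:c1].copy()),(b-a)[r0:r1,c0:c1].mean())
E
```

```text
scene plain ((-0.00877880863099989, 0.006266297810078925), 0.99073945975598) 6.165992
scene cup ((0.5758362338575509, -0.13310274004551204), 1.0384381512064993) 5.360256
scene vial ((-0.016850251777565717, 0.04167400473707161), 0.9249928814393503) 5.3308825
scene table ((-0.007653999711848769, -0.04070669316373099), 1.0295834998289743) 6.2458334
top plain ((-0.010360962541987817, 0.05251979752972602), 0.9640273669913964) 1.59
top cup ((0.10852691816130822, -0.07346222729724516), 0.9097700407107671) 1.4772727
```

I pushed the slotted board, without lifting it, about 85 mm across the stand with two half-open fingertips on its back edge. Its dark line now lies over the stand's far edge. I then backed the fingers off, raised the arm clear and handed the job in at about 15.9 s. The only contact forces I saw were about 10 N when feeling for the stand top and about 2 N while pushing.

**Line position:** the two cameras disagree slightly. The top camera puts the line 0.3 mm past the edge and the scene camera 1.4 mm short, so the position is uncertain by about 1 to 1.5 mm. I aimed between the two.

**Squareness:** both cameras put the board within about 0.002 rad of the edge. The board was unchanged between the last measurement and hand-in.

**Other objects:** the plain board and vial show no shift between the first and last pictures (under 0.06 px). The cup shows 0.1 px in the top view. It reads 0.6 px in the scene view, but that crop runs up against the moved board, so I don't take it as movement. I did not check the bottle, beaker, phone or needle holder by measurement, but the arm stayed well away from them.

**Fingertip height:** the fingertips touched the stand at a reported tool height of 48 mm, so they sit about 22 mm above the reported TCP. The given geometry puts them 11 mm ahead of it. I set the pushing height by touch and depth image instead.

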